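# Shut the parts chest and drop its gravity latch

## Robot

A 6-joint arm with a two-finger parallel gripper is mounted at the origin on the work surface. World frame = base frame: x ahead of the robot, y to its left, z up, the work surface at z = 0. Lengths are in m, angles in rad, forces in N, time in s.
With the tool pointing down it reaches from about 0.4 to 0.825 m from the base axis. Payload 7 kg.
Tool frame: the origin (TCP) lies at the very end of the fingers, on their centre line; the grasp point (between the pads) lies 19 mm behind it; z points along the fingers, y is the line along which they close (so a half turn about z gives the same grasp; the last joint's range is limited). The gripper opens to 85 mm and grips with 20 to 120 N. Pads are 22 mm wide; open, the fingers measure 114 mm over their backs; the gripper's body (76 mm by 85 mm) begins 54 mm behind the grasp point. The pads swing forward as they close: fully open they stand 13 mm farther back than shut.
Start: joints at [-0.968, 0.359, 0.012, 0, -1.224, -0.288], TCP at [0.209, -0.642, 0.231] pointing down, gripper open.
Joint ranges: [-3.07, 3.07], [-1.43, 2.12], [-1.02, 1.25], [-3.03, 1.67], [-3.05, -0], [-3.03, 3.03]. Speed limits (rad/s): [2.39, 2.39, 3.01, 3.14, 3.14, 3.14].

## Interface

Orientations are given as [roll, pitch, yaw] about the fixed x, y, z axes, in that order (R = Rz(yaw) Ry(pitch) Rx(roll)).
In Python, from bench import readout, optics, close_job, masks_of, place_of gives the robot as it stands.
- The arm moves only by the shell command python3 -m handwheel 'ROWS'. ROWS is JSON, a list of rows, each a list of 3 entries, a list of its own where there are three numbers: the opening, from 0 (shut) to 1 (fully open), then the shift along the world's x, y, z in cm, then the turn about the world's z in degrees. In form: [[grip, [x, y, z], roll], ...]. A call has 1 to 5 rows; each row shifts and turns the commanded pose from where the row before left it; what a row does not reach is not made up. A row lasts 1/10 s, in which the tool goes at most 50 mm and 8.59 degrees, less where a joint would pass 70% of its speed; a pose out of reach is approached as far as the arm can. A call with a gripper value outside its range is refused whole. The fingers move at their own pace and stop on an object; the grip force is fixed at half the most. Time passes only in rows, so rows that do not move let the fingers close. It gives the time, the measured TCP pose, the force, the opening and the grip force at its end, in the units of the state.
- readout.observe(): the state, without advancing time (a new reading comes with each control period).
- optics.grab_frame(name): name is "scene" or "top" or "wrist"; returns a dict with "img" (384x512x3 uint8, blue, green, red), "range_z" (384x512 float32, m along the optical axis (not along the pixel's ray), 0 where there is no reading), "vertical_fov" (degrees; the focal length in pixels is half the picture's height over the tangent of half this angle, whatever the lens; pixels are square), "cx", "cy" (the principal point, pixels), "T" (4x4, takes a point from camera to world coordinates). Camera axes: x right, y down, z forward; pixel columns grow to the right and rows downward; lengths in m; the calibration is good to about 2 mm. The wrist camera is an equidistant fisheye: a pixel r from the principal point sees the ray r / f radians off the axis. A picture is of the moment at which its call begins.
- close_job(): hands the job in; it is judged then, once.
Trained networks look in a picture, given as the dict that the camera call returned (one of the last four; its "shot" number tells which), for a name from the list of things; names that differ only in an ending like _2 or _b are one class to them, and where a whole thing is asked for, a point or a joint stands for the part that bears it (a point fixed in the world has none). Each returns a list of dicts, best first, with "score" (0 to 1); they miss things now and then, are a little off and sometimes report something else, mostly with a low value. They report only what shows in the picture. A call takes as long as a camera call.
- masks_of(query, picture): "region" (384x512 bool, what is visible of it) and "uv" ([column, row] in pixels, amid what is visible of it).
- place_of(query, picture): "uv" ([column, row] in pixels: a listed point, or the origin of a listed thing).
The state is a dict: "t": time; "joint_pos": joint angles; "qd": joint speeds; "joint_efforts": joint torques, N m; "position": TCP position; "tool_rot": TCP orientation; "force": force on the tool from outside, world axes, zero at the start; "moment": the same for the moment, N m; "grip_width": finger opening in m; "gripper_force": force on a finger pad.
Only numpy, scipy, OpenCV 4.12 (cv2) and the standard library are available. Lean on these libraries where they do the work, as an engineer would, in place of code of your own. Each camera call takes 0.05 s, during which the arm holds its last target. There are 200 camera calls.

## Task

Push the parts chest's lid fully shut. Then lift the latch bar by its upright handle, slide it over the keeper's lip and along until you feel it meet the keeper's stop, never pressing hard on the keeper, and let it drop fully home in the notch. Leave the loose parts alone and let go.

Things in the scene. Friction and masses are not known exactly. Their poses are not given: they have to be found in the camera images.
- chest: fixed green open-topped steel chest, 220 (its x) x 280 (its y) x 100 mm high. Origin: centre of its underside; its -x side (front) faces the robot, +y is the side with the keeper, z up. The lid's hinge line runs along the chest's y at chest x = +110, z = +100 mm (far rim).
- lid (a joint): opening angle of the steel lid (220 x 280 mm, 8 mm thick, hinged on the chest's far rim): 0 = fully shut (top face at chest z = 108 mm), growing as its front edge rises. It starts 0.5 to 0.85 open. The hinge is stiff: the lid stays where it is left; a push of 5 to 12 N down on its top face near the front edge moves it.
- lid_edge (a point): point on the lid's top face, 20 mm in from its front edge and 60 mm to the -y side of its middle, clear of the latch: a good place to push; z is the normal of the top face.
- latch_handle (a point): centre of the latch bar's upright round steel handle post, 18 mm diameter, 46 mm tall above the bar (lid shut: post at chest x = -20 mm from z = 139 to 185 mm, this point at z = 162). The steel bar (about 0.35 kg, 16 mm wide, 10 mm thick) lies along the chest's y over the lid, pivoted 165 mm to the -y side of the handle in a carriage that slides along y with about 1 N friction.
- latch_tooth (a point): centre of the bottom face of the tooth, 60 mm beyond the handle at the bar's +y end. The tooth is 14 mm along y, 20 mm along x, and hangs 20 mm below the bar. Raised over 26 mm, it rides up over the keeper's stop instead of meeting it.
- latch_slide (a joint): travel of bar and carriage along the chest's +y, in m: 0 = fully back, 0.119 = its end stop. Starts at 0 to 0.015. The tooth's centre is at chest y = 125 mm + travel.
- latch_lift (a joint): angle of the bar about its pivot: 0 = level, its lowest, where it falls under its own weight; grows as the handle is raised (handle rise about 165 mm x angle, tooth rise about 225 mm x angle); at most 0.6. Riding on the keeper's lip it reads about 0.07; home in the notch it reads 0.
- keeper: fixed steel bracket on the chest's +y side, carrying the rigid steel keeper block (36 mm wide in x). Origin: top of the bracket at chest x = -20, y = 220, z = 85 mm. Going to +y the block has a lip 40 mm long, then at once an 18 mm wide open-topped notch, then the stop: a wall 30 mm thick, 10 mm taller than the lip. Pressing on the keeper with over 25 N damages it.
- impeller: loose cast-iron pump impeller, 100 mm diameter, 36 mm high, lying in the chest; leave it alone. Origin: centre of its underside.
- spacer: loose grey PVC spacer ring, 60 mm diameter, 30 mm high, in the chest; leave it alone. Origin: centre of its underside.
- pressure_switch: loose brass pressure switch, 56 mm tall, standing on the plinth beside the chest; leave it alone. Origin: centre of its underside.
- cam_follower: loose steel cam follower, a roller with an upright stud, 58 mm tall, standing on the plinth beside the chest; leave it alone. Origin: centre of its underside.
- keeper_slot (a point): fixed point at chest x = -20, y = 220, z = 125 mm, the height of the lip's flat top (16 mm above the lowered tooth's bottom). The block is bolted anywhere along a slot: its notch centre lies up to 20 mm either way along y from this point (latch travel 0.075 to 0.115) and must be found by feel. At travel 0.068 the tooth is always over the lip, short of the notch.

How it is judged:
On the way, in this order (a step that is already met when the one before it is completed fails the run):
1. the lid is fully shut, the bar still short of the keeper (value of joint lid below 0.03 rad and value of joint latch_slide below 0.04 m), for 0.2 s.
2. with the lid shut, the bar is raised and its tooth is over the keeper (value of joint lid below 0.06 rad and value of joint latch_slide above 0.055 m and value of joint latch_lift above 0.045 rad), for 0.1 s.
At the end, for the whole second after the job is handed in: The lid is fully shut (under 0.03 rad), the latch bar has passed the keeper's lip (travel over 66 mm) and lies level with its tooth down in the notch (lift angle under 0.02 rad), at rest and released (value of joint lid below 0.03 rad and value of joint latch_slide above 0.066 m and value of joint latch_lift below 0.02 rad and velocity of joint latch_lift below 0.1 rad/s); the robot touches nothing.
It fails at once if something presses on the keeper with more than 25 N (contact force between keeper and anything else above 25 N).
It fails at once if a loose part is moved by more than 30 mm (distance of any of impeller, spacer, pressure_switch, cam_follower from where it was at the start of the episode above 0.03 m).
It also fails if it takes over 51 s, if anything falls off the work surface, if the arm or the gripper's body presses on something with over 40 N, if the wrist force passes 120 N, or if a joint passes its speed limit or range.

## Working session

There is one attempt and no reset: what is moved stays moved. The work goes in short steps, Python scripts to look and compute and a shell command to move; the robot and the scene stay as the last step left them, time stands still between calls to the robot, and variables do not carry over. Pictures are saved under pics/ and viewed, at most 10 in all, crops included, and the job is handed in when it is done.

```bash
mkdir -p pics; cat > h.py <<'E'
import numpy as np, cv2
from bench import readout, optics, close_job, masks_of, place_of
def ray(f,u,v):
    F=192/np.tan(np.radians(f["vertical_fov"]/2)); return np.array([(u-f["cx"])/F,(v-f["cy"])/F,1])
def pt(f,uv,z=None):
    u,v=uv; r=ray(f,u,v); T=np.array(f["T"])
    if z is None:
        a=f["range_z"][max(0,int(v)-2):int(v)+3,max(0,int(u)-2):int(u)+3]; a=a[a>0]
        d=np.median(a) if len(a) else 0
    else: d=(z-T[2,3])/(T[:3,:3]@r)[2]
    return T[:3,:3]@(r*d)+T[:3,3]
E
python3 - <<'E'
from h import *
np.set_printoptions(precision=3,suppress=True)
ims=[]
for n in("scene","top"):
    f=optics.grab_frame(n); ims.append(f["img"]); print(n,np.array(f["T"])[:3,3],f["vertical_fov"])
    for q in("chest","lid_edge","latch_handle","latch_tooth","keeper","keeper_slot","pressure_switch","cam_follower"):
        for p in place_of(q,f)[:2]: print(q,round(p["score"],2),np.array(p["uv"]),pt(f,p["uv"]))
cv2.imwrite("pics/a.png",cv2.resize(np.vstack(ims),(400,600))); 
cv2.imwrite("pics/s.png",ims[0]);cv2.imwrite("pics/t.png",ims[1]); print(readout.observe())
E
```

```text
scene [0.233 0.105 0.958] 46.15550485638441
chest 0.59 [260.9 213.6] [ 0.579 -0.018  0.004]
chest 0.36 [233.2 230.6] [0.559 0.053 0.006]
lid_edge 0.76 [302.9 171.6] [ 0.549 -0.085  0.235]
latch_handle 0.62 [218.2 156.4] [0.621 0.052 0.243]
latch_tooth 0.95 [197.2 193.5] [0.579 0.106 0.205]
keeper 0.96 [165.8 247. ] [0.522 0.191 0.136]
keeper_slot 0.79 [161.  242.3] [0.534 0.197 0.135]
pressure_switch 0.85 [352.2 160.1] [ 0.639 -0.264  0.015]
cam_follower 0.78 [184.3 302.7] [0.433 0.192 0.032]
top [ 0.501 -0.03   1.051] 51.87537844491874
lid_edge 0.8 [285.8 193.5] [ 0.552 -0.092  0.233]
latch_handle 0.67 [219.2 160.9] [0.617 0.047 0.241]
latch_tooth 0.92 [193. 182.] [0.576 0.106 0.202]
keeper 0.66 [165.5 199.5] [0.542 0.187 0.101]
keeper_slot 0.71 [162.4 204.5] [0.529 0.187 0.131]
pressure_switch 0.64 [346.1 165.9] [ 0.639 -0.262  0.037]
cam_follower 0.54 [169.5 239.8] [0.441 0.191 0.024]
{'t': 0.9, 'joint_pos': array([-0.968,  0.359,  0.012,  0.   , -1.224, -0.288]), 'qd': array([ 0.   ,  0.001,  0.   ,  0.001, -0.002,  0.001]), 'joint_efforts': array([ -0.001, -58.296,  29.366,   6.942,  -0.   ,  -0.   ]), 'position': array([ 0.209, -0.642,  0.231]), 'tool_rot': array([-3.142, -0.   , -2.827]), 'force': array([-0.439, -0.677, -0.233]), 'moment': array([-0.004,  0.003, -0.025]), 'gripper_force': 0.0, 'grip_width': 0.08519044365063974}
```

View pics/s.png

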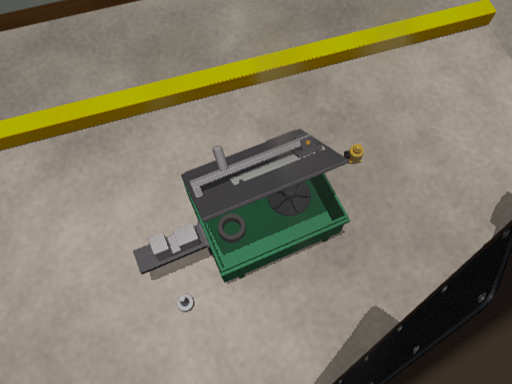

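View pics/t.png

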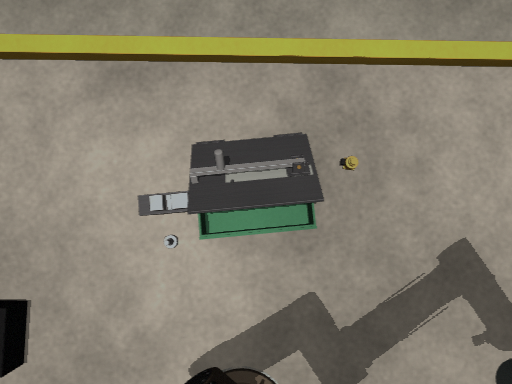

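```bash
python3 - <<'E'
from h import *
np.set_printoptions(precision=4,suppress=True)
f=optics.grab_frame("top")
m=masks_of("chest",f)[0]["region"]; l=masks_of("lid",f)[0]["region"]; k=masks_of("keeper",f)[0]["region"]
def pts(m): 
    v,u=np.nonzero(m); d=f["range_z"][v,u]; F=192/np.tan(np.radians(f["vertical_fov"]/2))
    T=np.array(f["T"]); return np.c_[(u-f["cx"])/F*d,(v-f["cy"])/F*d,d]@T[:3,:3].T+T[:3,3]
P=pts(m); z=P[:,2]; print("chest z hist",np.histogram(z,bins=np.arange(0,.3,.01)))
h=f["img"].astype(int); g=(h[:,:,1]-h[:,:,2]>30)
P=pts(m&g); r=P[(P[:,2]>.095)&(P[:,2]<.135)]; print("rim",len(r),np.median(r[:,2]))
print(cv2.minAreaRect((r[:,:2]*1000).astype(np.float32)), r.min(0), r.max(0))
L=pts(l); 
c,*_=np.linalg.lstsq(np.c_[L[:,:2],np.ones(len(L))],L[:,2],rcond=None)
for _ in range(5):
    e=np.abs(np.c_[L[:,:2],np.ones(len(L))]@c-L[:,2]); s=L[e<.006]; c,*_=np.linalg.lstsq(np.c_[s[:,:2],np.ones(len(s))],s[:,2],rcond=None)
print("lid plane",c,len(s),len(L),"angle",np.arctan(np.hypot(*c[:2])),"yaw of slope",np.arctan2(-c[1],-c[0]), s.min(0),s.max(0))
K=pts(k); print("keeper",np.histogram(K[:,2],bins=np.arange(0,.2,.01)))
for lo,hi in((.12,.14),(.14,.16)):
    a=K[(K[:,2]>lo)&(K[:,2]<hi)]
    if len(a)>5: print(lo,len(a),a.mean(0),a.min(0),a.max(0))
fl=pts(np.ones_like(m))[:,2]; print("floor",np.median(fl))
E
```

```text
chest z hist (array([2103,   61,   33,   33,   33,   34,   33,   44,  533,  373,  428,
        486,  731,  661,  488,  483,  213,   33,  307,  524,  939, 1533,
        821,  786, 1059,   73,    0,    0,    0]), array([0.  , 0.01, 0.02, 0.03, 0.04, 0.05, 0.06, 0.07, 0.08, 0.09, 0.1 ,
       0.11, 0.12, 0.13, 0.14, 0.15, 0.16, 0.17, 0.18, 0.19, 0.2 , 0.21,
       0.22, 0.23, 0.24, 0.25, 0.26, 0.27, 0.28, 0.29]))
rim 322 0.10061312600752254
((495.4637451171875, -32.53440856933594), (56.57197570800781, 278.5917053222656), 6.358945369720459) [ 0.4559 -0.1726  0.0951] [0.5389 0.1085 0.1055]
lid plane [-0.843  -0.0938  0.6908] 7158 8637 angle 0.7034372873675881 yaw of slope 0.11086742719317626 [ 0.5108 -0.1671  0.1015] [0.7035 0.128  0.2519]
keeper (array([  0,   0,   0,   0,   0,   0,   0,   2, 358,  38,  68,  19, 265,
       208,   0,   0,   0,   0,   0]), array([0.  , 0.01, 0.02, 0.03, 0.04, 0.05, 0.06, 0.07, 0.08, 0.09, 0.1 ,
       0.11, 0.12, 0.13, 0.14, 0.15, 0.16, 0.17, 0.18, 0.19]))
0.12 473 [0.5367 0.1743 0.1298] [0.5155 0.131  0.1204] [0.5591 0.218  0.1397]
floor 0.0008035027373765047
```

```bash
python3 -m handwheel '[[0,[2.4,4,0.4],5.6],[0,[2.4,4,0.4],5.6],[0,[2.4,4,0.4],5.6],[0,[2.4,4,0.4],5.6],[0,[2.4,4,0.4],5.6]]'
python3 -m handwheel '[[0,[2.4,4,0.4],5.6],[0,[2.4,4,0.4],5.6],[0,[2.4,4,0.4],5.6],[0,[2.4,4,0.4],5.6],[0,[2.4,4,0.4],5.6]]'
```

```text
t: 1.6
position: [0.3296, -0.4403, 0.2516]
tool_rot: [-3.141, 0.0, -2.334]
force: [1.4, -0.3, 0.6]
grip_width: 0.0119
gripper_force: 0.0
t: 2.1
position: [0.4496, -0.24, 0.2719]
tool_rot: [-3.141, 0.0, -1.845]
force: [0.2, -0.5, 0.7]
grip_width: 0.0003
gripper_force: 0.0
```

```bash
python3 -m handwheel '[[0,[2.4,3.8,0],5.5],[0,[2.4,3.8,0],5.5],[0,[2.4,3.8,0],5.5],[0,[2.4,3.8,0],5.5],[0,[0,0,-2],0]]'
python3 -m handwheel '[[0,[0,0,-1],0],[0,[0,0,-1],0],[0,[-0.1,0,-1],0]]'
```

```text
t: 2.6
position: [0.5489, -0.0861, 0.2532]
tool_rot: [-3.136, -0.0, -1.458]
force: [-1.1, -0.8, -0.6]
grip_width: 0.0002
gripper_force: 0.0
t: 2.9
position: [0.5446, -0.0907, 0.2221]
tool_rot: [-3.139, -0.001, -1.466]
force: [-0.2, -0.5, 5.4]
grip_width: 0.0001
gripper_force: 2.4
```

```bash
python3 -m handwheel '[[0,[-1,-0.1,-1.5],0],[0,[-0.9,-0.1,-1.6],0],[0,[-0.7,-0.1,-1.65],0],[0,[-0.6,-0.1,-1.7],0],[0,[-0.4,0,-1.75],0]]'
python3 -m handwheel '[[0,[-0.3,0,-1.8],0],[0,[-0.1,0,-0.8],0],[0,[0,0,-0.5],0]]'
```

```text
t: 3.4
position: [0.508, -0.095, 0.1398]
tool_rot: [-3.139, -0.0, -1.467]
force: [0.9, -1.7, 3.7]
grip_width: 0.0001
gripper_force: 1.6
t: 3.7
position: [0.5033, -0.0948, 0.1083]
tool_rot: [3.14, -0.001, -1.466]
force: [-9.9, 1.9, 44.0]
grip_width: -0.0001
gripper_force: 24.8
```

```bash
python3 -m handwheel '[[0,[0,0,-0.4],0],[0,[0,0,-0.2],0]]'
```

```text
t: 3.9
position: [0.5036, -0.0949, 0.108]
tool_rot: [3.141, -0.002, -1.464]
force: [-31.1, 8.8, 77.4]
grip_width: 0.0002
gripper_force: 38.9
```

```bash
python3 -m handwheel '[[0.5,[0,0,2],0],[0.8,[0,0,4],0],[1,[0,0,4],0],[1,[0,-3,4],0],[1,[0,0,0],0]]'
python3 - <<'E'
from h import *
np.set_printoptions(precision=4,suppress=True)
for n in("scene","top"):
    f=optics.grab_frame(n); cv2.imwrite("pics/b_%s.png"%n,f["img"])
    for q,z in(("latch_handle",.162),("latch_tooth",.109),("lid_edge",.108),("keeper_slot",.125),("cam_follower",0)):
        for p in place_of(q,f)[:1]: print(n,q,round(p["score"],2),np.array(p["uv"]),pt(f,p["uv"]),pt(f,p["uv"],z))
E
```

```text
t: 4.4
position: [0.5067, -0.1259, 0.2488]
tool_rot: [-3.132, -0.002, -1.466]
force: [0.0, -0.0, -0.6]
grip_width: 0.0723
gripper_force: 0.0
scene latch_handle 0.68 [236.  206.2] [0.3309 0.0861 0.7128] [0.5507 0.0426 0.162 ]
scene latch_tooth 0.63 [208.4 226.5] [0.5379 0.1033 0.1332] [0.5468 0.1032 0.109 ]
scene keeper_slot 0.72 [163.3 241.4] [0.5343 0.1928 0.135 ] [0.538  0.1939 0.125 ]
scene cam_follower 0.47 [184.9 303.4] [0.4321 0.1918 0.0272] [0.4379 0.1943 0.    ]
top lid_edge 0.2 [163.4 201.1] [0.5167 0.0649 0.645 ] [0.5376 0.1905 0.108 ]
top keeper_slot 0.48 [162.5 202.5] [0.5152 0.0656 0.6458] [0.5336 0.1885 0.125 ]
```

View pics/b_scene.png

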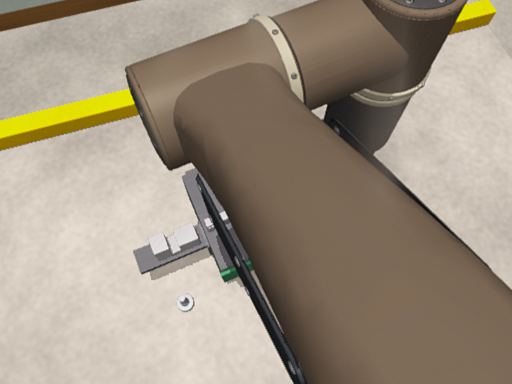

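```bash
python3 -m handwheel '[[1,[1.1,4.2,0],0],[1,[1.1,4.2,0],0],[1,[1,4.2,0],0],[1,[1,4.3,0],0],[1,[0,0,0],0]]'
python3 - <<'E'
from h import *
np.set_printoptions(precision=4,suppress=True)
f=optics.grab_frame("wrist"); cv2.imwrite("pics/w.png",f["img"]); T=np.array(f["T"])
F=192/np.tan(np.radians(f["vertical_fov"]/2))
for q,z in(("latch_handle",.162),("latch_tooth",.109),("keeper_slot",.125)):
    for p in place_of(q,f)[:1]:
        d=np.array(p["uv"])-[f["cx"],f["cy"]]; r=np.linalg.norm(d); a=r/F
        v=T[:3,:3]@np.r_[d/r*np.sin(a),np.cos(a)]; print(q,p["score"],p["uv"],T[:3,3]+v*(z-T[2,3])/v[2])
E
```

```text
t: 5.5
position: [0.5471, 0.0493, 0.2419]
tool_rot: [-3.141, 0.0, -1.462]
force: [0.5, -0.1, -0.5]
grip_width: 0.0852
gripper_force: 0.0
latch_handle 0.78 [256.0, 193.6] [0.5518 0.0404 0.162 ]
latch_tooth 0.87 [261.2, 234.1] [0.5408 0.0986 0.109 ]
keeper_slot 0.85 [258.2, 315.4] [0.5338 0.1922 0.125 ]
```

View pics/w.png

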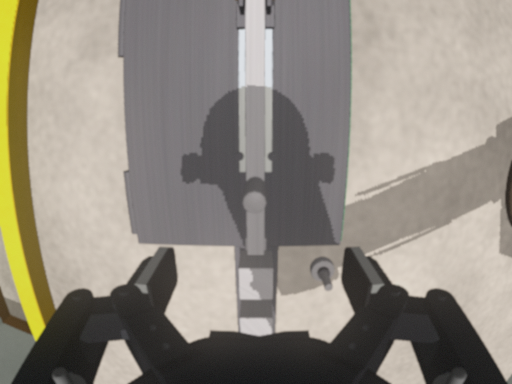

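```bash
python3 -m handwheel '[[1,[0.4,-0.9,-2],0],[1,[0,0,-3],0],[1,[0,0,-3],0],[1,[0,0,-1.4],0],[0.5,[0,0,0],0]]'
python3 -m handwheel '[[0,[0,0,0],0],[0,[0,0,0],0],[0,[0,0,0],0],[0,[0,0,0],0]]'
```

```text
t: 6.2
position: [0.5484, 0.0345, 0.1463]
tool_rot: [3.138, -0.001, -1.468]
force: [-0.7, -0.4, -0.1]
grip_width: 0.0736
gripper_force: 0.0
t: 6.6
position: [0.5508, 0.0364, 0.1494]
tool_rot: [-3.139, 0.001, -1.465]
force: [2.3, -0.8, 0.9]
grip_width: 0.0163
gripper_force: 58.4
```

```bash
python3 -m handwheel '[[0,[0,0,0.5],0],[0,[0,0,0.5],0],[0,[0,0,0.55],0],[0,[0,0,0],0]]'
python3 - <<'E'
from h import *
np.set_printoptions(precision=4,suppress=True)
print(readout.observe()["force"])
f=optics.grab_frame("wrist"); cv2.imwrite("pics/w2.png",f["img"])
f=optics.grab_frame("scene"); cv2.imwrite("pics/s2.png",f["img"][120:320,100:320])
E
```

```text
t: 7.0
position: [0.5506, 0.0365, 0.1648]
tool_rot: [-3.14, 0.0, -1.465]
force: [3.2, 2.5, -3.8]
grip_width: 0.0164
gripper_force: 59.3
[ 3.2463  2.5114 -3.7609]
```

View pics/w2.png

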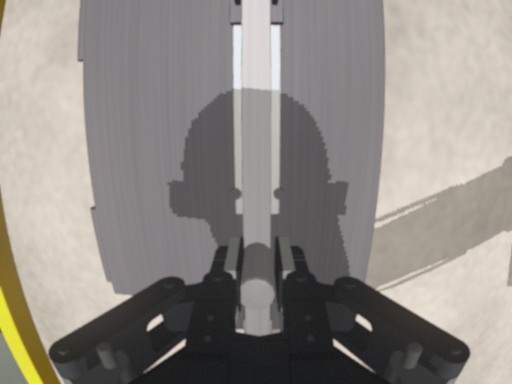

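```bash
python3 -m handwheel '[[0,[-0.1,0.9,0],0],[0,[-0.1,0.9,0],0],[0,[-0.1,0.9,0],0],[0,[-0.1,0.9,0],0],[0,[0,0,0],0]]'
python3 -m handwheel '[[0,[-0.1,0.9,0],0],[0,[-0.1,0.9,0],0],[0,[-0.1,0.8,0],0],[0,[0,0,0],0]]'
```

```text
t: 7.6
position: [0.546, 0.0738, 0.1639]
tool_rot: [-3.141, 0.0, -1.464]
force: [4.5, 2.3, -2.3]
grip_width: 0.0166
gripper_force: 59.4
t: 8.0
position: [0.5431, 0.0994, 0.1639]
tool_rot: [-3.141, 0.0, -1.465]
force: [4.4, 1.1, -2.6]
grip_width: 0.0167
gripper_force: 59.4
```

```bash
cat > ok.py <<'E'
import sys
from bench import readout
s=readout.observe(); F=s["force"]; fy=-.111*F[0]+.994*F[1]
print("fy",round(fy,1),"pos",s["position"].round(4)); sys.exit(fy<-4)
E
python3 -m handwheel '[[0,[-0.05,0.3,0],0],[0,[-0.05,0.3,0],0],[0,[0,0.2,0],0],[0,[0,0,0],0]]' >/dev/null; python3 ok.py &&
python3 -m handwheel '[[0,[0,0.1,0],0],[0,[-0.02,0.1,0],0],[0,[0,0,0],0]]' >/dev/null; python3 ok.py &&
python3 -m handwheel '[[0,[0,0.1,0],0],[0,[-0.02,0.1,0],0],[0,[0,0,0],0]]' >/dev/null; python3 ok.py &&
python3 -m handwheel '[[0,[0,0.1,0],0],[0,[-0.02,0.1,0],0],[0,[0,0,0],0]]'; python3 ok.py
```

```text
fy 1.1 pos [0.5421 0.1065 0.1639]
fy 1.1 pos [0.5421 0.1065 0.1639]
fy 1.1 pos [0.5421 0.1065 0.1639]
fy 1.1 pos [0.5421 0.1065 0.1639]False
False
False
False
```

```bash
sed -i 's/sys.exit(fy<-4)/sys.exit(int(fy<-4))/' ok.py
python3 -m handwheel '[[0,[0,0.1,0],0],[0,[-0.02,0.1,0],0],[0,[0,0,0],0]]' >/dev/null; python3 ok.py &&
python3 -m handwheel '[[0,[0,0.1,0],0],[0,[-0.02,0.1,0],0],[0,[0,0,0],0]]' >/dev/null; python3 ok.py &&
python3 -m handwheel '[[0,[0,0.1,0],0],[0,[-0.02,0.1,0],0],[0,[0,0,0],0]]' >/dev/null; python3 ok.py &&
python3 -m handwheel '[[0,[0,0.1,0],0],[0,[-0.02,0.1,0],0],[0,[0,0,0],0]]' >/dev/null; python3 ok.py &&
python3 -m handwheel '[[0,[0,0.1,0],0],[0,[-0.02,0.1,0],0],[0,[0,0,0],0]]' >/dev/null; python3 ok.py
```

```text
fy 0.7 pos [0.5419 0.1082 0.1639]
fy -0.6 pos [0.5417 0.1102 0.1639]
fy -4.0 pos [0.5416 0.1115 0.1638]
fy -4.0 pos [0.5416 0.1115 0.1638]
fy -4.0 pos [0.5416 0.1115 0.1638]
```

```bash
python3 -m handwheel '[[0,[0,0.1,0],0],[0,[0,0,0],0]]'; python3 ok.py
```

```text
t: 9.5
position: [0.5415, 0.1116, 0.1638]
tool_rot: [3.141, -0.002, -1.466]
force: [6.8, -7.1, -3.4]
grip_width: 0.0163
gripper_force: 59.3
fy -7.9 pos [0.5415 0.1116 0.1638]
```

```bash
python3 -m handwheel '[[0,[0,-0.1,0],0],[0,[0,0.05,-0.2],0],[0,[0,0.05,-0.2],0],[0,[0,0,0],0]]'; python3 ok.py
```

```text
t: 9.9
position: [0.5414, 0.1128, 0.1599]
tool_rot: [3.141, -0.001, -1.466]
force: [4.6, -1.6, -1.4]
grip_width: 0.0164
gripper_force: 59.5
fy -2.1 pos [0.5414 0.1128 0.1599]
```

```bash
python3 -m handwheel '[[0,[0,0.06,-0.2],0],[0,[0,0.06,-0.2],0],[0,[0,0,0],0]]'; python3 ok.py && python3 -m handwheel '[[0,[0,0.05,-0.2],0],[0,[0,0,0],0]]'; python3 ok.py
```

```text
t: 10.2
position: [0.5413, 0.1144, 0.1557]
tool_rot: [3.141, -0.0, -1.465]
force: [4.6, -0.7, 1.2]
grip_width: 0.0164
gripper_force: 59.5
fy -1.2 pos [0.5413 0.1144 0.1557]
t: 10.4
position: [0.5412, 0.1152, 0.1535]
tool_rot: [3.141, 0.0, -1.465]
force: [3.7, 0.5, 0.4]
grip_width: 0.0165
gripper_force: 59.2
fy 0.1 pos [0.5412 0.1152 0.1535]
```

```bash
python3 -m handwheel '[[0,[0,0.05,-0.2],0],[0,[0,0.02,-0.15],0],[0,[0,0,0],0]]'; python3 ok.py && python3 -m handwheel '[[0.2,[0,0,0],0],[0.5,[0,0,0],0],[1,[0,0,0],0],[1,[0,0,0],0],[1,[0,0,0],0]]'
```

```text
t: 10.7
position: [0.5414, 0.1158, 0.1502]
tool_rot: [-3.142, 0.0, -1.465]
force: [3.7, 1.9, 1.1]
grip_width: 0.0167
gripper_force: 59.1
fy 1.5 pos [0.5414 0.1158 0.1502]
t: 11.2
position: [0.5409, 0.1153, 0.15]
tool_rot: [3.141, -0.0, -1.466]
force: [0.2, -0.7, -0.7]
grip_width: 0.0742
gripper_force: 0.0
```

Released; retreat upward and back, then look.

```bash
python3 -m handwheel '[[1,[0,0,0],0],[1,[0,0,2],0],[1,[0,0,4],0],[1,[0,0,4],0],[1,[0,-2,3],0]]'
python3 -m handwheel '[[1,[-1,-4.5,1],0],[1,[-1,-4.5,0],0],[1,[-1,-4.5,0],0],[1,[-1,-4.5,0],0],[1,[-1,-4.5,0],0]]'
python3 -m handwheel '[[1,[-1,-4.5,0],0],[1,[-1,-4.5,0],0],[1,[-1,-4.5,0],0],[1,[0,0,0],0]]'
python3 - <<'E'
from h import *
np.set_printoptions(precision=4,suppress=True)
a=[]
for n in("scene","top"):
    f=optics.grab_frame(n); a.append(cv2.resize(f["img"][170:270,120:280],(800,500)))
    for q,z in(("latch_handle",.162),("latch_tooth",.139),("keeper_slot",.125)):
        for p in place_of(q,f)[:1]: print(n,q,round(p["score"],2),np.array(p["uv"]),pt(f,p["uv"]),pt(f,p["uv"],z))
cv2.imwrite("pics/c.png",cv2.resize(np.vstack(a),(480,600)))
E
```

```text
t: 11.7
position: [0.5419, 0.0966, 0.2828]
tool_rot: [-3.14, 0.0, -1.464]
force: [1.0, -0.0, -1.0]
grip_width: 0.0858
gripper_force: 0.0
t: 12.2
position: [0.4905, -0.131, 0.2906]
tool_rot: [-3.141, 0.0, -1.465]
force: [2.0, -0.6, 0.6]
grip_width: 0.086
gripper_force: 0.0
t: 12.6
position: [0.4596, -0.2685, 0.29]
tool_rot: [3.14, -0.0, -1.47]
force: [0.9, 0.5, -0.6]
grip_width: 0.0854
gripper_force: 0.0
scene latch_handle 0.68 [195.3 222.5] [0.5356 0.1242 0.1793] [0.5423 0.1247 0.162 ]
scene latch_tooth 0.56 [171.9 240.8] [0.5293 0.1767 0.1382] [0.5291 0.1766 0.139 ]
scene keeper_slot 0.83 [159.8 239.6] [0.5396 0.1983 0.1355] [0.5435 0.1995 0.125 ]
top latch_handle 0.95 [188.8 198.1] [0.542  0.117  0.1852] [0.5431 0.121  0.162 ]
top latch_tooth 0.82 [164.9 202.3] [0.5336 0.1796 0.1395] [0.5337 0.1797 0.139 ]
top keeper_slot 0.71 [164.3 203.1] [0.5318 0.1811 0.1386] [0.5323 0.1843 0.125 ]
```

View pics/c.png

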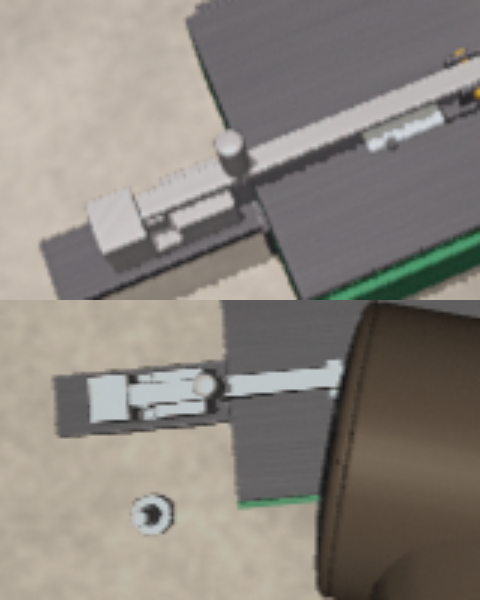

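```bash
python3 - <<'E'
from h import *
f=optics.grab_frame("scene"); m=masks_of("lid",f)[0]["region"]
C=np.array([.5767,-.0235]);ex=np.array([.9938,.1108]);ey=np.array([-.1108,.9938])
v,u=np.nonzero(m); P=np.array([pt(f,(a,b)) for a,b in zip(u,v)]); c=np.c_[(P[:,:2]-C)@ex,(P[:,:2]-C)@ey]
for x in(-.095,-.06,.03,.07): 
    s=P[(abs(c[:,0]-x)<.01)&(abs(c[:,1])<.13),2]; print("lid",x,len(s),np.median(s) if len(s) else 0)
v,u=np.mgrid[150:300:1,120:320:1]; Q=np.array([pt(f,(a,b)) for a,b in zip(u.ravel(),v.ravel())]); c=np.c_[(Q[:,:2]-C)@ex,(Q[:,:2]-C)@ey]
for y in(-.01,.03,.06,.1,.12,.16,.18,.2): 
    s=Q[(abs(c[:,0]+.02)<.006)&(abs(c[:,1]-y)<.006),2]; print("bar",y,len(s),np.round(np.median(s),4) if len(s) else 0)
E
```

```text
lid -0.095 0 0
lid -0.06 0 0
lid 0.03 0 0
lid 0.07 0 0
bar -0.01 36 0.14
bar 0.03 63 0.1378
bar 0.06 67 0.1374
bar 0.1 69 0.1367
bar 0.12 70 0.1369
bar 0.16 83 0.1368
bar 0.18 73 0.1359
bar 0.2 88 0.1319
```

```bash
python3 -c "from bench import close_job; print(close_job())"
```

```text
the job is handed in; nothing more can be done
None
```

The job is handed in, but no verdict came back: I pushed the lid shut, slid the bar to the keeper's stop (about 8 N felt there) and lowered it level into the notch, then let go and retreated. I confirmed the bar is level from depth readings, but judged the lid only from how it sat when I pushed it and from the last picture.

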